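Clamp a bamboo length in a V-cradle

ROBOT

A 6-joint arm with a two-finger parallel gripper is mounted at the origin on the work surface. World frame = base frame: x ahead of the robot, y to its left, z up, the work surface at z = 0. Lengths are in mm, angles in rad, forces in N, time in s.
With the tool pointing down it reaches from about 300 to 775 mm from the base axis. Payload 14.6 kg.
Tool frame: the origin (TCP) lies midway between the tips of the shut fingers; the grasp point (between the pads) lies 19 mm behind it; x points along the fingers, z is the direction in which the jaws open and shut, and the axes are right-handed (so a half turn about x gives the same grasp; the last joint's range is limited). The gripper opens to 94 mm and grips with 3 to 60 N. Pads are 16 mm wide; open, the fingers measure 119 mm over their backs; the gripper's body (75 mm by 177 mm) begins 78 mm behind the grasp point.
Start: joints at [1.069, 0.3, 1.521, -0, 1.321, -0.067], TCP at [231.672, 498.816, 205.446] pointing down, gripper open.
Joint ranges: [-3.03, 3.03], [-0.79, 2.21], [0.23, 2.52], [-1.04, 4.18], [0, 3.07], [-2.55, 2.55]. Speed limits (rad/s): [2.22, 2.22, 2.57, 3.14, 3.14, 3.14].

INTERFACE

Orientations are given as [roll, pitch, yaw] about the fixed x, y, z axes, in that order (R = Rz(yaw) Ry(pitch) Rx(roll)).
In Python, from cell import * gives the robot as it stands.
- The arm moves only by the tool play_rows, never from a script. Its argument "motion" is one flat list of numbers, 7 for each row, row after row: the turn, a rotation vector about the tool's x, y, z in rad, then the shift along the tool's x, y, z in m, then the closure, from -1 (fully open) to 1 (shut), so that 0 is half open. In form: [rx, ry, rz, x, y, z, fingers, rx, ry, rz, x, y, z, fingers, ...]. A call has 1 to 20 rows; each row shifts and turns the pose as measured when the row begins, along the tool's axes as they then stand; what a row does not reach is not made up. A row lasts 1/10 s, in which the tool goes at most 50 mm and 8.59 degrees, less where a joint would pass 70% of its speed; a pose out of reach is approached as far as the arm can. A call with a gripper value outside its range is refused whole. The fingers move at their own pace and stop on an object; "newtons" is the grip in N (left out, the last holds). Time passes only in rows, so rows that do not move let the fingers close. It gives the time, the measured TCP pose, the force and the opening at its end, in the units of the state.
- read_state(): the state, without advancing time (a new reading comes with each control period).
- camera(name): name is "scene" or "top"; returns (picture, depth): 480x640x3 uint8, blue, green, red; 480x640 float32, mm along the optical axis (not along the pixel's ray), 0 where there is no reading.
- camera_params(name): a dict with "fx", "fy", "cx", "cy" (pixels), "T" (4x4, takes a point from camera to world coordinates). Camera axes: x right, y down, z forward; pixel columns grow to the right and rows downward; lengths in mm; the calibration is good to about 2 mm. A picture is of the moment at which its call begins. camera_params takes no time and is no camera call.
- sign_off(): hands the job in, once; it reports no verdict.
Trained networks look in the newest picture that a camera, given by its name, has taken for a name from the list of things; names that differ only in an ending like _2 or _b are one class to them, and where a whole thing is asked for, a point or a joint stands for the part that bears it (a point fixed in the world has none). Each returns a list of dicts, best first, with "conf" (0 to 1); they miss things now and then, are a little off and sometimes report something else, mostly with a low value. They report only what shows in the picture. A call takes as long as a camera call.
- masks_of(camera, name): "region" (480x640 bool, what is visible of it).
- place_of(camera, name): "at" ([x, y, z] in mm, in the coordinates of the camera as it stood for that picture, good to about 4 mm: a listed point, or the origin of a listed thing).
The state is a dict: "clock": time; "joints": joint angles; "qd": joint speeds; "effort": joint torques, N m; "eef_pos": TCP position; "eef_rot": TCP orientation; "wrist_force": force on the tool from outside, world axes, zero at the start; "moment": the same for the moment, N m; "finger_gap": finger opening in mm.
Only numpy, scipy, OpenCV 4.12 (cv2) and the standard library are available. Lean on these libraries where they do the work, as an engineer would, in place of code of your own. Each camera call takes 0.05 s, during which the arm holds its last target.

TASK

Get the thick straw-coloured bamboo length clamped for working: lower it into the two V-notches of the wooden cradle so that it beds down in both, slide it along the notches until it is gently but fully home against the end stop (the red sprung button pushed right in), and let go. Then swing the steel strap over it and press the strap's red end down firmly, without forcing it, so that it stays bearing on the bamboo; leave the other things on the table where they are.

Things in the scene. Friction and masses are not known exactly. Their poses are not given: they have to be found in the camera images.
- culm: The thick straw-coloured bamboo length, a straight cylinder of 40 mm diameter and 220 mm length with two thin darker node rings, 110 to 225 g, lying on the table. Origin on its axis at mid-length; x axis along its length. It can roll, so its y and z axes point anywhere across it.
- cradle: Wooden V-cradle screwed to the table: base board 272 x 140 x 12 mm with two 90-degree V-notched saddles, each 30 mm long, centred at x = -70 and +70 mm; the 110 mm gap between them is room for fingers. Origin on the table under the middle between the saddles, z up, x along the V towards the end stop; the V's middle plane is y = 0. Laying or sliding, over 50 N on it is too much.
- v_mid (a point): Point of the cradle at x = 0, y = 0, z = 50.3 mm, axes as the cradle's: the axis of a bedded bamboo passes through it along x. The bottom of the V is at z = 22 mm, the saddles' tops at z = 43 mm, |y| = 21 mm, above the table and the middle plane.
- stop_bracket: End stop: upright board 14 mm thick, 60 mm wide, top 78 mm above the table. Origin on its face towards the notches, on the bedded bamboo's axis, at x = 133 mm of the cradle; axes as the cradle's. A brass sleeve (20 mm diameter) stands 5 to 29 mm out of that face: set differently every time, then staying put, and not measured. Find it by feel.
- stop_top (a point): Middle of the stop board's top edge. About the stop: a red button (12 mm diameter) stands out 4 mm more from the sleeve on a weak spring (0.6 N; it does not push the released bamboo back). Home means the bamboo's end has pushed the button right in and sits on the sleeve, a hard stop: a push of 5 to 9 N, felt briefly, shows it (sliding takes 1 to 4 N); over 20 N is too much.
- strap_hinge (a joint): Angle of the clamp strap in rad: 0 = level, lying on a bedded bamboo; pi/2 = upright; starts at 1.75 to 2.05, leaning outwards, away from the notches; goes down to -0.25 if nothing is under it. Stiff hinge (friction 0.2 N m): the strap stays at any angle it is left at, and 1 to 3 N across its red end move it.
- strap: Steel clamp strap, a flat bar 24 mm wide, 8 mm thick, 112 mm long, the last 26 mm red. Origin on the hinge axis, at x = 70, y = -48, z = 74 mm of the cradle and parallel to its x. The strap's y axis runs along the bar to the red end, z out of the face that is uppermost when closed. Closed, it crosses the saddle next to the stop and the red end overhangs at y = 39 to 64 mm of the cradle.
- strap_tab (a point): Middle of the strap's red end on its upper (outer) face, 100 mm from the hinge axis. Once the strap touches the bamboo, 5 to 9 N down here for half a second make it bear with about 8 to 17 N; over 30 N between strap and bamboo is too much. Let go, the stiff hinge keeps it bearing.
- dowel: Bystander: dark wooden dowel, 22 mm diameter, 200 mm long. Origin at its middle, x along it.
- offcut: Bystander: green bamboo offcut, 50 mm diameter, 90 mm long. Origin at its middle, x along it.
- pot: Bystander: blue ceramic cup, 80 mm wide, 100 mm high. Origin under its middle.
- tape: Bystander: beige roll of tape, 90 mm wide, 24 mm high, lying flat. Origin under its middle.
- mallet: Bystander: small hammer lying flat.
- eraser: Bystander: board eraser, wood and grey felt, 120 x 50 x 36 mm. Origin under its middle.

How it is judged (in metres and radians):
On the way, in this order (a step that is already met when the one before it is completed fails the run):
1. the bamboo is bedded in both V-notches (axis within 3 mm and 0.04 rad of the V's) (y of culm in the frame of cradle between -0.003 and 0.003 m and z of culm in the frame of cradle between 0.047 and 0.053 m and angle between the x axis of culm and the x axis of cradle, either way round below 0.04 rad and contact force between culm and cradle above 0.5 N), for 0.2 s.
2. bedded, the bamboo is pushed home on the end stop: its end presses on the stop with more than 1.5 N (y of culm in the frame of cradle between -0.003 and 0.003 m and z of culm in the frame of cradle between 0.047 and 0.053 m and angle between the x axis of culm and the x axis of cradle, either way round below 0.04 rad and contact force between culm and stop_bracket above 1.5 N), for 0.2 s.
3. the strap is pressed down on the bamboo with more than 6 N (y of culm in the frame of cradle between -0.003 and 0.003 m and z of culm in the frame of cradle between 0.047 and 0.053 m and angle between the x axis of culm and the x axis of cradle, either way round below 0.04 rad and contact force between strap and culm above 6 N and value of joint strap_hinge below 0.06 rad), for 0.2 s.
At the end, for the whole second after the job is handed in: Bamboo bedded in both notches (within 3 mm and 0.04 rad), its end still holding the stop's button in (over 0.25 N: within about 2 mm of home), strap down (below 0.06 rad) and bearing on the bamboo with over 0.8 N; all at rest and released (y of culm in the frame of cradle between -0.003 and 0.003 m and z of culm in the frame of cradle between 0.047 and 0.053 m and angle between the x axis of culm and the x axis of cradle, either way round below 0.04 rad and contact force between culm and stop_bracket above 0.25 N and value of joint strap_hinge below 0.06 rad and contact force between strap and culm above 0.8 N and linear speed of culm below 0.01 m/s and velocity of joint strap_hinge below 0.05 rad/s and contact force between the fingers and culm below 0.01 N and contact force between the fingers and strap below 0.01 N); the robot touches nothing.
It fails at once if the bamboo is rammed against the end stop (more than 20 N) (contact force between culm and stop_bracket above 20 N).
It fails at once if the strap is forced down on the bamboo (more than 30 N) (contact force between strap and culm above 30 N).
It fails at once if the bamboo is forced into the cradle while it is laid or slid (more than 50 N) (contact force between culm and cradle above 50 N and contact force between strap and culm below 0.5 N).
It fails at once if the bamboo is dropped (faster than 0.4 m/s out of the fingers) (linear speed of culm above 0.4 m/s and contact force between the fingers and culm below 0.05 N).
It fails at once if a bystander is moved more than 30 mm (distance of any of dowel, offcut, pot, tape, mallet, eraser from where it was at the start of the episode above 0.03 m).
It also fails if it takes over 72 s, if anything falls off the work surface, if the arm or the gripper's body presses on something with over 40 N, if the wrist force passes 120 N, or if a joint passes its speed limit or range.

## Working session

There is one attempt and no reset: what is moved stays moved. The work goes in short steps, Python scripts to look and compute and a tool call to move; the robot and the scene stay as the last step left them, time stands still between calls to the robot, and variables do not carry over. Pictures are saved under pics/ and viewed, and the job is handed in when it is done.

Besides the shell and the picture viewer there is one more tool, called after "Emit:" as a command line: name --argument value ..., lists and objects as JSON in quotes. play_rows: Moves the arm, as the interface text tells. Its arguments: {"type":"object","properties":{"motion":{"type":"array","items":{"type":"number"}},"newtons":{"type":"number"}},"required":["motion"]}

```bash
mkdir -p pics; ls
python3 - <<'E'
from cell import *
import cv2,numpy as np
print(read_state())
for n in ("scene","top"):
    p,d=camera(n); cv2.imwrite(f"pics/{n}0.png",p); np.save(f"{n}0.npy",d)
    c=camera_params(n); print(n,c)
    T=np.array(c["T"])
    for k in ("culm","cradle","v_mid","stop_bracket","stop_top","strap","strap_tab","dowel","offcut","pot","tape","mallet","eraser"):
        try:
            for r in place_of(n,k)[:2]:
                print(k,round(r["conf"],2),np.round(T[:3,:3]@np.array(r["at"])+T[:3,3],1))
        except Exception as e: print(k,e)
E
```

```text
pics
{'clock': 0.0, 'joints': array([ 1.06937672e+00,  3.00463525e-01,  1.52157369e+00, -2.04611931e-05,
        1.32073254e+00, -6.66242614e-02]), 'qd': array([ 4.92984812e-05, -1.04052388e-03,  4.04748442e-04, -1.09595585e-04,
        4.52113169e-04,  8.71568405e-05]), 'effort': array([-3.68565870e-04, -5.31791461e+01, -3.52743351e+01,  7.09034060e-02,
        2.42679776e-02, -1.20645532e-04]), 'eef_pos': array([231.56364659, 498.58033935, 204.89362152]), 'eef_rot': array([ 3.09180371,  1.56961905, -2.05537554]), 'wrist_force': array([-0.47481202,  0.17174366,  0.02689121]), 'moment': array([ 0.00424731, -0.02921184,  0.01963099]), 'finger_gap': 93.91191257074327}
scene {'fx': 558.6033314158826, 'fy': 558.6033314158826, 'cx': 315.07424290728596, 'cy': 237.35760466130046, 'T': array([[-9.38083647e-02,  7.67189508e-01, -6.34523640e-01,
         1.38428590e+03],
       [ 9.95578178e-01,  6.91451951e-02, -6.35848534e-02,
         7.47834721e+01],
       [-4.90737151e-03, -6.37682680e-01, -7.70283530e-01,
         1.02537495e+03],
       [ 0.00000000e+00,  0.00000000e+00,  0.00000000e+0
[... 1097 characters left out ...]
m 0.91 [456.1  98.5  19.2]
cradle 0.8 [ 515.9 -221.6    1.4]
cradle 0.57 [ 518.6 -227.6   48.4]
v_mid 0.48 [786.9 115.5   1.5]
v_mid 0.43 [ 623.4 -182.6  165. ]
stop_bracket 0.88 [556.2 -98.3  51.5]
stop_top 0.66 [558.2 -90.7  76.5]
stop_top 0.51 [551.9 -97.1  54.7]
strap 0.89 [ 586.7 -173.3   72.2]
strap 0.51 [ 7.44e+02 -3.20e+02 -1.00e-01]
strap_tab 0.65 [ 623.6 -182.   164.6]
dowel 0.56 [488.6 332.3   8. ]
offcut 0.97 [475.2 216.7  25.2]
offcut 0.73 [553.6 -96.9  49.1]
pot 0.9 [ 7.890e+02  1.133e+02 -2.000e-01]
tape 0.82 [ 7.699e+02 -5.220e+01 -3.000e-01]
mallet 0.7 [ 745.4 -320.8    2.7]
mallet 0.69 [ 518.  -222.3    3.2]
eraser 0.83 [746.8 232.7  -1.9]
eraser 0.29 [ 583.2 -172.5   75.4]
```

View pics/scene0.png

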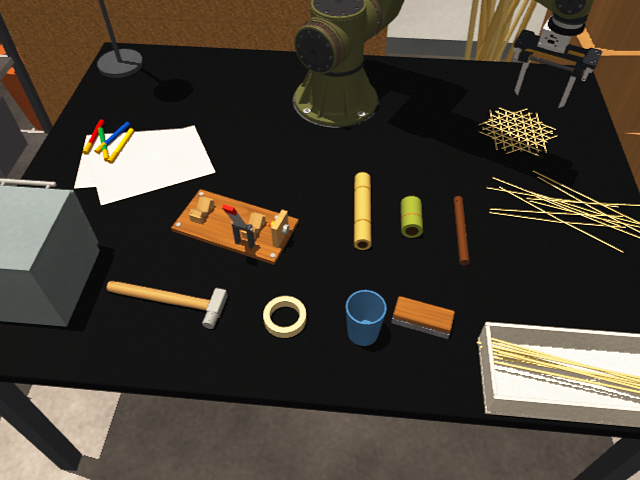

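View pics/top0.png

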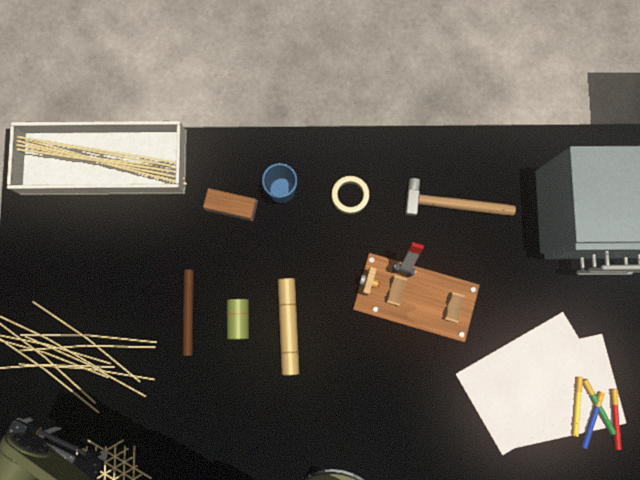

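The top picture shows the culm at about (288,327), lying roughly along world x. The cradle is at (417,297) with the stop at (370,282) and the strap leaning outwards, red tab at (416,248). Next I measure both from the depth images.

```bash
cat > h.py <<'E'
from cell import *
import cv2,numpy as np
from scipy.spatial.transform import Rotation as R
def cloud(n,d):
    c=camera_params(n);T=np.array(c["T"]);v,u=np.mgrid[0:480,0:640]
    P=np.stack([(u-c["cx"])/c["fx"]*d,(v-c["cy"])/c["fy"]*d,d],-1)
    return P@T[:3,:3].T+T[:3,3]
def Rt():
    return R.from_euler('xyz',read_state()["eef_rot"]).as_matrix()
E
python3 - <<'E'
from h import *
print(Rt())
for n in("scene","top"):
    p,d=camera(n); W=cloud(n,d); print(n)
    for k in("culm","cradle"):
        m=max(masks_of(n,k),key=lambda r:r["conf"]); reg=m["region"]&(d>0)
        pts=W[reg]; print(k,m["conf"],reg.sum(),pts.min(0),pts.max(0))
        if k=="culm":
            hi=pts[(pts[:,2]>25)&(pts[:,2]<45)]; 
            rr=cv2.minAreaRect(pts[(pts[:,2]>8)&(pts[:,2]<45)][:,:2].astype(np.float32)); print(rr, np.percentile(pts[:,2],[50,90,98]))
            q=hi[:,:2]-hi[:,:2].mean(0); w=np.linalg.svd(q,full_matrices=False)[2][0]; print("axis",w,hi.mean(0))
            # fit circle in cross-section
            a=pts[(pts[:,2]>8)&(pts[:,2]<45)]
            from scipy.optimize import least_squares
            def f(x): 
                u=np.array([np.cos(x[0]),np.sin(x[0]),0]); e=np.array([-u[1],u[0],0]); 
                s=a@e-x[1]; return np.hypot(s,a[:,2]-x[2])-20
            t0=np.arctan2(w[1],w[0])
            r=least_squares(f,[t0,hi.mean(0)[:2]@[-np.sin(t0),np.cos(t0)],20],loss='soft_l1'); x=r.x
            l=a[:,:2]@[np.cos(x[0]),np.sin(x[0])]; lm=np.percentile(l,[.5,99.5]); 
            c=lm.mean()*np.array([np.cos(x[0]),np.sin(x[0])])+x[1]*np.array([-np.sin(x[0]),np.cos(x[0])]);print("fit",x,lm,lm[1]-lm[0],c, np.abs(r.fun).mean())
        else:
            b=pts[(pts[:,2]>8)&(pts[:,2]<16)]; print(np.median(b[:,2])); rr=cv2.minAreaRect(b[:,:2].astype(np.float32)); print(rr)
            np.save(f"crad_{n}.npy",pts)
E
```

```text
[[ 2.83168398e-05 -9.06941471e-01  4.21256652e-01]
 [-1.56733901e-05  4.21256651e-01  9.06941472e-01]
 [-9.99999999e-01 -3.22842362e-05 -2.28619036e-06]]
scene
culm 0.62 1258 [301.78135463  76.66375615  -5.68656611] [571.2372147  125.4413308   45.53851607]
((457.47882080078125, 98.07215118408203), (226.2531280517578, 40.36631774902344), 2.69529128074646) [35.28647955 40.02109364 41.97509594]
axis [0.99923886 0.03900889] [467.65464904  98.69149694  35.32233428]
fit [3.93079214e-02 8.05733932e+01 1.92195250e+01] [351.77907279 573.24145662] 221.46238383394058 [458.98663841  98.68678946] 1.9398465512411545
cradle 0.94 5226 [ 418.23957553 -353.51996577   -6.5606357 ] [631.48301271 -57.04337386 182.46834448]
11.526281581093656
((523.2987060546875, -204.4924774169922), (273.3945617675781, 144.2135009765625), 73.40031433105469)
top
culm 0.8 1565 [347.80920854  76.24387525  16.47124719] [567.31176068 120.77512951  48.84452   ]
((456.907958984375, 98.5556640625), (219.4810791015625, 39.85079574584961), 2.43640398979187) [37.1774283  42.37256257 45.18683565]
axis [-0.99897245 -0.04532167] [458.32427433  97.8248957   36.7549566 ]
fit [ -3.09964097 -79.3540562   20.45468287] [-569.69397444 -352.57729928] 217.11667516090228 [457.40185002  98.62397993] 1.8015115242789426
cradle 0.67 7042 [ 419.25299763 -355.98558012   -4.58103859] [627.44979359 -58.10114864 185.64502481]
12.29191556007504
((522.8128662109375, -205.03778076171875), (273.2359313964844, 140.37533569335938), 73.37995147705078)
```

```bash
cat >> h.py <<'E'
def plan(tgt,yaw,n,nt=None,g=-1):
    "straight rows from present pose to tgt (mm), tool-y yaw (deg); turn in first nt rows"
    s=read_state();M=Rt();p=s["eef_pos"]/1000;tgt=np.array(tgt)/1000;nt=nt or n
    y0=np.degrees(np.arctan2(M[1,1],M[0,1]));dy=(yaw-y0+180)%360-180
    print("yaw0",round(y0,2),"dyaw",round(dy,2),"dpos",np.round((tgt-p)*1000,1))
    # correct tilt of x axis: rotation vector in tool frame aligning x to -z
    ax=np.cross(M[:,0],[0,0,-1]);print("tilt(tool)",np.round(M.T@ax,4))
    out=[];q=p.copy();y=y0
    for i in range(n):
        des=p+(tgt-p)*(i+1)/n;d=des-q;a=np.radians(y)
        t=np.array([-d[2],d[0]*np.cos(a)+d[1]*np.sin(a),d[0]*np.sin(a)-d[1]*np.cos(a)]).round(3)
        q=q+[t[1]*np.cos(a)+t[2]*np.sin(a),t[1]*np.sin(a)-t[2]*np.cos(a),-t[0]]
        r=round(-np.radians(dy)/nt,3) if i<nt else 0
        y-=np.degrees(r);out+=[r,0,0,*t.tolist(),g]
    print(out)
E
python3 - <<'E'
from h import *
plan([473,99.2,120],182.4,12,5)
# V plane from saddle points
a=np.radians(73.39);u=np.array([np.cos(a),np.sin(a)]);e=np.array([-u[1],u[0]])
C=np.array([517.3,-223.7])
for n in("scene","top"):
    P=np.load(f"crad_{n}.npy");x=(P[:,:2]-C)@u;y=(P[:,:2]-C)@e
    for lo,hi in((-90,-50),(50,90)):
        m=(x>lo)&(x<hi)&(P[:,2]>20)&(P[:,2]<50)&(abs(y)<45)
        b=np.arange(-40,41,5);print(n,lo,"x",np.percentile(x[m],[2,98]).round(1),"y",np.percentile(y[m&(P[:,2]>35)],[1,50,99]).round(1))
        print([(int(j),round(float(np.median(P[m&(abs(y-j)<2.5),2])),1)) for j in b if (m&(abs(y-j)<2.5)).sum()>3])
    m=(P[:,2]>60)&(P[:,2]<84)&(x>120);print("stop y",np.percentile(y[m],[2,50,98]),"x",np.percentile(x[m],[2,50,98]))
E
```

```text
yaw0 155.09 dyaw 27.31 dpos [ 241.3 -399.6  -85.4]
tilt(tool) [-0. -0.  0.]
[np.float64(-0.095), 0, 0, 0.007, -0.032, -0.022, -1, np.float64(-0.095), 0, 0, 0.007, -0.03, -0.024, -1, np.float64(-0.095), 0, 0, 0.007, -0.028, -0.028, -1, np.float64(-0.095), 0, 0, 0.007, -0.025, -0.03, -1, np.float64(-0.095), 0, 0, 0.008, -0.022, -0.032, -1, 0, 0, 0, 0.007, -0.018, -0.034, -1, 0, 0, 0, 0.007, -0.019, -0.034, -1, 0, 0, 0, 0.007, -0.019, -0.034, -1, 0, 0, 0, 0.007, -0.019, -0.034, -1, 0, 0, 0, 0.007, -0.018, -0.034, -1, 0, 0, 0, 0.007, -0.019, -0.034, -1, 0, 0, 0, 0.007, -0.019, -0.035, -1]
scene -90 x [-84.3 -53.4] y [-30.7  11.6  30.5]
[(-35, 27.1), (-30, 30.3), (-25, 37.0), (-20, 37.5), (-15, 37.1), (-10, 31.1), (-5, 26.1), (0, 24.8), (5, 24.9), (10, 29.6), (15, 35.6), (20, 38.8), (25, 37.7), (30, 34.2), (35, 31.6)]
scene 50 x [54.9 86.3] y [-44.4  17.4  28.6]
[(-40, 35.1), (-35, 26.4), (-30, 31.7), (-25, 32.5), (-20, 34.9), (-15, 32.7), (-10, 29.4), (-5, 25.3), (0, 24.8), (5, 26.7), (10, 29.7), (15, 34.7), (20, 39.1), (25, 38.1), (30, 33.8), (35, 31.0)]
stop y [-30.69179714  -4.85383849  25.63924903] x [133.38564452 143.2664951  154.74116975]
top -90 x [-83.7 -54. ] y [-30.3  -0.5  32.3]
[(-30, 33.1), (-25, 40.1), (-20, 41.6), (-15, 37.7), (-10, 31.8), (-5, 26.8), (0, 24.8), (5, 28.9), (10, 31.9), (15, 36.1), (20, 41.3), (25, 39.7), (30, 34.4), (35, 30.8)]
top 50 x [56.  85.9] y [-40.6 -10.5  32.8]
[(-40, 37.6), (-30, 34.2), (-25, 39.4), (-20, 42.4), (-15, 36.1), (-10, 31.0), (-5, 27.2), (0, 23.1), (5, 26.8), (10, 32.1), (15, 36.9), (20, 41.7), (25, 39.9), (30, 33.2), (35, 30.5)]
stop y [-2.89237967e+01  1.04691090e-03  2.90965371e+01] x [124.01356001 141.38721815 157.51038607]
```

Emit:
play_rows --motion '[-0.095, 0, 0, 0.007, -0.032, -0.022, -1, -0.095, 0, 0, 0.007, -0.03, -0.024, -1, -0.095, 0, 0, 0.007, -0.028, -0.028, -1, -0.095, 0, 0, 0.007, -0.025, -0.03, -1, -0.095, 0, 0, 0.008, -0.022, -0.032, -1, 0, 0, 0, 0.007, -0.018, -0.034, -1, 0, 0, 0, 0.007, -0.019, -0.034, -1, 0, 0, 0, 0.007, -0.019, -0.034, -1, 0, 0, 0, 0.007, -0.019, -0.034, -1, 0, 0, 0, 0.007, -0.018, -0.034, -1, 0, 0, 0, 0.007, -0.019, -0.034, -1, 0, 0, 0, 0.007, -0.019, -0.035, -1, 0, 0, 0, 0, 0, 0, -1]' --newtons 20

```text
clock: 3.0
eef_pos: [487.3, 87.3, 118.0]
eef_rot: [-0.982, 1.566, 0.652]
wrist_force: [-0.4, -0.0, -0.2]
finger_gap: 94.0
```

Run:
```python
from h import *
plan([473,99.2,4],182.4,6,2)
```

```text
yaw0 -176.35 dyaw -1.25 dpos [ -14.3   11.9 -114. ]
tilt(tool) [0.     0.0028 0.0042]
[np.float64(0.011), 0, 0, 0.019, 0.002, 0.002, -1, np.float64(0.011), 0, 0, 0.019, 0.003, 0.002, -1, 0, 0, 0, 0.019, 0.002, 0.002, -1, 0, 0, 0, 0.019, 0.002, 0.002, -1, 0, 0, 0, 0.019, 0.002, 0.003, -1, 0, 0, 0, 0.019, 0.003, 0.002, -1]
```

Emit:
play_rows --motion '[0.02, 0, 0, 0.0, 0.007, 0.006, -1, 0, 0, 0, 0.01, 0.006, 0.005, -1, 0, 0, 0, 0.02, 0, 0, -1, 0, 0, 0, 0.02, 0, 0, -1, 0, 0, 0, 0, 0, 0, -1]'

```text
clock: 3.5
eef_pos: [472.2, 99.4, 65.4]
eef_rot: [-0.952, 1.565, 0.663]
wrist_force: [-0.0, 0.1, 1.1]
finger_gap: 94.0
```

Run:
```python
from h import *
plan([473,99.2,5],182.4,4,1)
p,d=camera("scene");cv2.imwrite("pics/s1.png",p[100:350,200:520])
```

```text
yaw0 -177.47 dyaw -0.13 dpos [  0.8  -0.2 -60.4]
tilt(tool) [0.     0.0033 0.0047]
[np.float64(0.002), 0, 0, 0.015, -0.0, -0.0, -1, 0, 0, 0, 0.015, -0.0, -0.0, -1, 0, 0, 0, 0.015, -0.001, -0.0, -1, 0, 0, 0, 0.015, 0.0, -0.0, -1]
```

View pics/s1.png

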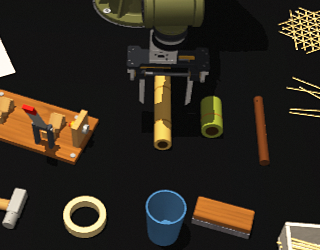

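The fingers straddle the culm at about (162,90) in the crop, so I descend and grip.

Emit:
play_rows --motion '[0, 0.003, 0.005, 0.02, 0, 0, -1, 0, 0, 0, 0.02, 0, 0, -1, 0, 0, 0, 0.014, 0, 0, -1, 0, 0, 0, 0.006, 0, 0, -1, 0, 0, 0, 0, 0, 0, -1, 0, 0, 0, 0, 0, 0, 0, 0, 0, 0, 0, 0, 0, 1, 0, 0, 0, 0, 0, 0, 1, 0, 0, 0, 0, 0, 0, 1, 0, 0, 0, 0, 0, 0, 1, 0, 0, 0, 0, 0, 0, 1]' --newtons 20

```text
clock: 4.65
eef_pos: [476.7, 102.5, 12.8]
eef_rot: [-1.45, 1.558, 0.169]
wrist_force: [-0.3, -0.3, 0.3]
finger_gap: 49.2
```

Run:
```python
from h import *
s=read_state();print(s["wrist_force"],s["joints"],s["eef_pos"],s["finger_gap"])
```

```text
[-0.31466486 -0.26280869  0.25893887] [ 1.36431452e-01  4.19321773e-01  1.86959097e+00  5.66210978e-04
  8.39923965e-01 -1.48331692e+00] [476.72704712 102.50559456  12.79658151] 49.2089492607839
```

Run:
```python
from h import *
plan([473,99.2,5],182.4,2,1)
```

```text
yaw0 -177.22 dyaw -0.38 dpos [-3.7 -3.3 -7.8]
tilt(tool) [-0.      0.0015  0.0127]
[np.float64(0.007), 0, 0, 0.004, 0.002, -0.002, -1, 0, 0, 0, 0.004, 0.002, -0.001, -1]
```

Emit:
play_rows --motion '[0.007, 0.001, 0.012, 0.003, 0.003, -0.003, -0.3, 0, 0, 0, 0.004, 0, 0, -0.3, 0, 0, 0, 0, 0, 0, -0.3, 0, 0, 0, 0, 0, 0, -0.3]'

```text
clock: 5.05
eef_pos: [473.5, 99.0, 4.9]
eef_rot: [1.171, 1.57, 2.782]
wrist_force: [0.3, 0.1, 0.7]
finger_gap: 61.2
```

Run:
```python
from h import *
plan([473,99.2,5],182.4,2,1)
```

```text
yaw0 -177.67 dyaw 0.07 dpos [-0.5  0.2  0.1]
tilt(tool) [ 0.      0.0004 -0.001 ]
[np.float64(-0.001), 0, 0, -0.0, 0.0, 0.0, -1, 0, 0, 0, -0.0, 0.0, 0.0, -1]
```

Emit:
play_rows --motion '[0, 0, 0, 0, 0, 0, 1, 0, 0, 0, 0, 0, 0, 1, 0, 0, 0, 0, 0, 0, 1, 0, 0, 0, 0, 0, 0, 1, 0, 0, 0, 0, 0, 0, 1, 0, 0, 0, 0, 0, 0, 1, 0, 0, 0, 0, 0, 0, 1]' --newtons 25

```text
clock: 5.75
eef_pos: [473.5, 99.0, 4.9]
eef_rot: [1.206, 1.57, 2.818]
wrist_force: [0.4, 0.2, -1.0]
finger_gap: 39.2
```

Emit:
play_rows --motion '[0, 0, 0, -0.02, 0, 0, 1, 0, 0, 0, -0.03, 0, 0, 1, 0.06, 0, 0, -0.03, 0, 0, 1, 0.12, 0, 0, -0.02, 0, 0, 1, 0.13, 0, 0, -0.01, 0, 0, 1, 0.13, 0, 0, 0, 0, 0, 1, 0.13, 0, 0, 0, 0, 0, 1, 0.13, 0, 0, 0, 0, 0, 1, 0.13, 0, 0, 0, 0, 0, 1, 0.13, 0, 0, 0, 0, 0, 1]'

```text
clock: 6.75
eef_pos: [472.1, 98.9, 118.6]
eef_rot: [2.513, 1.567, 3.129]
wrist_force: [-0.1, -0.4, -1.6]
finger_gap: 39.4
```

Run:
```python
from h import *
print(read_state()["finger_gap"],read_state()["joints"].round(2))
plan([507.3,-257.2,115],73.4,14,8,1)
```

```text
39.43902413032382 [ 0.13  0.25  1.8   0.    1.09 -0.49]
yaw0 125.31 dyaw -51.91 dpos [  35.2 -356.1   -3.6]
tilt(tool) [ 0.     -0.0033 -0.0024]
[np.float64(0.113), 0, 0, 0.0, -0.022, -0.013, 1, np.float64(0.113), 0, 0, 0.001, -0.024, -0.01, 1, np.float64(0.113), 0, 0, -0.0, -0.024, -0.007, 1, np.float64(0.113), 0, 0, 0.0, -0.025, -0.005, 1, np.float64(0.113), 0, 0, 0.0, -0.026, -0.001, 1, np.float64(0.113), 0, 0, 0.001, -0.025, 0.001, 1, np.float64(0.113), 0, 0, -0.0, -0.026, 0.004, 1, np.float64(0.113), 0, 0, 0.0, -0.024, 0.007, 1, 0, 0, 0, 0.0, -0.024, 0.01, 1, 0, 0, 0, 0.001, -0.023, 0.009, 1, 0, 0, 0, -0.0, -0.024, 0.01, 1, 0, 0, 0, 0.0, -0.024, 0.009, 1, 0, 0, 0, 0.0, -0.023, 0.01, 1, 0, 0, 0, 0.001, -0.024, 0.01, 1]
```

Emit:
play_rows --motion '[0.113, 0, 0, 0.0, -0.022, -0.013, 1, 0.113, 0, 0, 0.001, -0.024, -0.01, 1, 0.113, 0, 0, 0, -0.024, -0.007, 1, 0.113, 0, 0, 0.0, -0.025, -0.005, 1, 0.113, 0, 0, 0.0, -0.026, -0.001, 1, 0.113, 0, 0, 0.001, -0.025, 0.001, 1, 0.113, 0, 0, 0, -0.026, 0.004, 1, 0.113, 0, 0, 0.0, -0.024, 0.007, 1, 0, 0, 0, 0.0, -0.024, 0.01, 1, 0, 0, 0, 0.001, -0.023, 0.009, 1, 0, 0, 0, 0, -0.024, 0.01, 1, 0, 0, 0, 0.0, -0.024, 0.009, 1, 0, 0, 0, 0.0, -0.023, 0.01, 1, 0, 0, 0, 0.001, -0.015, 0.005, 1, 0, 0, 0, 0, 0, 0, 1, 0, 0, 0, 0, 0, 0, 1]'

```text
clock: 8.35
eef_pos: [493.8, -260.1, 111.3]
eef_rot: [-3.068, 1.561, 2.885]
wrist_force: [0.1, -0.2, -2.4]
finger_gap: 39.6
```

Run:
```python
from h import *
print(read_state()["finger_gap"],read_state()["wrist_force"],read_state()["moment"])
plan([507.3,-257.2,60],73.4,4,1,1)
```

```text
39.61531442850506 [ 0.06339914 -0.20198403 -2.38169777] [-0.07718398  0.0858216   0.04722899]
yaw0 71.08 dyaw 2.32 dpos [ 13.5   2.9 -51.3]
tilt(tool) [ 0.     -0.0101  0.0007]
[np.float64(-0.04), 0, 0, 0.013, 0.002, 0.003, 1, 0, 0, 0, 0.013, 0.001, 0.003, 1, 0, 0, 0, 0.012, 0.002, 0.003, 1, 0, 0, 0, 0.013, 0.002, 0.003, 1]
```

Emit:
play_rows --motion '[-0.04, -0.01, 0, 0, 0.007, 0.006, 1, 0, 0, 0, 0, 0, 0.005, 1, 0, 0, 0, 0, 0, 0, 1, 0, 0, 0, 0, 0, 0, 1]'

```text
clock: 8.75
eef_pos: [508.2, -253.6, 111.3]
eef_rot: [-0.265, 1.57, -0.548]
wrist_force: [0.2, 0.1, -1.0]
finger_gap: 39.3
```

Run:
```python
from h import *
print(read_state()["wrist_force"])
plan([507.3,-257.2,60],73.4,4,1,1)
from scipy.optimize import least_squares
for n in("scene","top"):
    p,d=camera(n); W=cloud(n,d); cv2.imwrite(f"pics/{n}2.png",p)
    m=max(masks_of(n,"culm"),key=lambda r:r["conf"]); reg=cv2.erode(m["region"].astype(np.uint8),np.ones((3,3)))>0
    a=W[reg&(d>0)]; tz=np.median(a[:,2]);a=a[abs(a[:,2]-tz)<25];print(m["conf"],len(a),tz)
    def f(x):
        u=np.array([np.cos(x[0])*np.cos(x[3]),np.sin(x[0])*np.cos(x[3]),np.sin(x[3])]);c=np.array([507+x[1],-257,x[2]])
        v=a-c; v=v-np.outer(v@u,u); return np.linalg.norm(v,axis=1)-20
    r=least_squares(f,[1.28,0,tz-17,0],loss='soft_l1');x=r.x
    print("yaw",np.degrees(x[0]),"x at y-257",507+x[1],"z",x[2],"pitch",x[3],np.abs(r.fun).mean())
    u=np.array([np.cos(1.281),np.sin(1.281)]);l=(a[:,:2]-[517.3,-223.7])@u;print("ends in cradle x",np.percentile(l,[.5,99.5]))
```

```text
[ 0.18004248  0.14722322 -0.96965951]
yaw0 73.78 dyaw -0.38 dpos [ -0.9  -3.6 -51.3]
tilt(tool) [-0.      0.0006  0.0002]
[np.float64(0.007), 0, 0, 0.013, -0.001, 0.0, 1, 0, 0, 0, 0.013, -0.001, 0.0, 1, 0, 0, 0, 0.013, -0.001, 0.0, 1, 0, 0, 0, 0.012, -0.001, 0.0, 1]
0.75 909 139.66262024011013
yaw 73.89555240684587 x at y-257 506.2985658513186 z 126.13956911857633 pitch -0.007973530976394015 1.9291773576375484
ends in cradle x [-113.63066957   97.48329423]
0.64 804 143.7877623409929
yaw 73.93945842250295 x at y-257 507.3378815041988 z 126.82116414011608 pitch -0.00404840182563321 1.6524054673136217
ends in cradle x [-5.66300969 96.18281966]
```

View pics/top2.png

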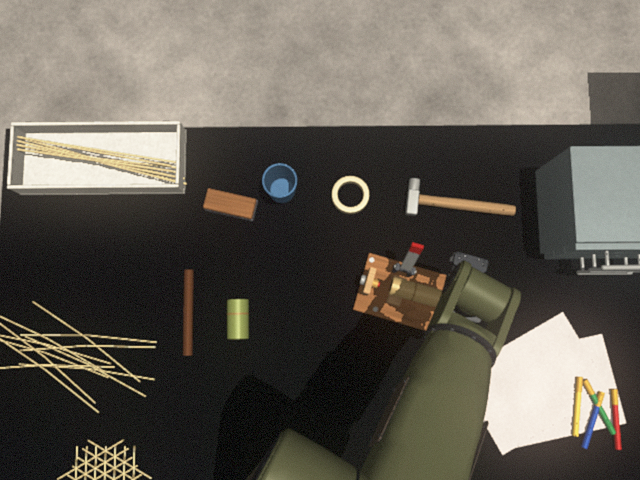

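View pics/scene2.png

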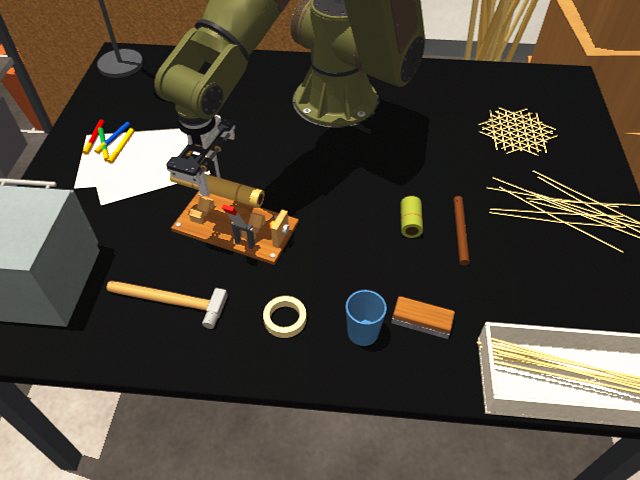

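Both pictures show the culm held level above the cradle, its stop end at about (263,197) in the scene view. The depth fit gives the axis within 1 mm and 0.5° of the V, so I lower.

Emit:
play_rows --motion '[0.007, 0, 0, 0.015, -0.004, 0, 1, 0, 0, 0, 0.02, -0.002, 0, 1, 0, 0, 0, 0.015, 0, 0, 1, 0, 0, 0, 0.008, 0, 0, 1, 0, 0, 0, 0, 0, 0, 1, 0, 0, 0, 0, 0, 0, 1]'

```text
clock: 9.55
eef_pos: [504.8, -261.1, 48.0]
eef_rot: [-2.964, 1.57, 3.025]
wrist_force: [0.8, -1.0, -1.7]
finger_gap: 39.5
```

Run:
```python
from h import *
print(read_state()["wrist_force"],read_state()["moment"])
plan([506.4,-260,40],73.4,2,1,1)
```

```text
[ 0.81024362 -1.00475997 -1.69081318] [-0.10851585  0.07595545  0.05834267]
yaw0 73.15 dyaw 0.25 dpos [ 1.6  1.1 -8. ]
tilt(tool) [-0.     -0.0006  0.0001]
[np.float64(-0.004), 0, 0, 0.004, 0.001, 0.001, 1, 0, 0, 0, 0.004, 0.0, 0.0, 1]
```

Emit:
play_rows --motion '[0, 0, 0, 0.004, 0.001, 0.001, 1, 0, 0, 0, 0.003, 0, 0, 1, 0, 0, 0, 0.002, 0, 0, 1, 0, 0, 0, 0, 0, 0, 1]'

```text
clock: 9.95
eef_pos: [506.9, -260.8, 39.7]
eef_rot: [-0.35, 1.569, -0.644]
wrist_force: [0.3, 0.4, -1.6]
finger_gap: 39.5
```

Run:
```python
from h import *
print(read_state()["wrist_force"],read_state()["moment"])
plan([506.4,-260,35],73.4,2,1,1)
```

```text
[ 0.29503181  0.36032013 -1.58460399] [-0.12095495  0.08978445  0.04488916]
yaw0 73.15 dyaw 0.25 dpos [-0.5  0.8 -4.7]
tilt(tool) [-0.      0.002   0.0007]
[np.float64(-0.004), 0, 0, 0.002, 0.0, -0.0, 1, 0, 0, 0, 0.003, 0.001, -0.001, 1]
```

Emit:
play_rows --motion '[0, 0, 0, 0.002, 0, 0, 1, 0, 0, 0, 0.001, 0, 0, 1, 0, 0, 0, 0.001, 0, 0, 1]'

```text
clock: 10.25
eef_pos: [507.2, -260.9, 35.9]
eef_rot: [-0.314, 1.568, -0.608]
wrist_force: [-2.5, 1.0, 6.0]
finger_gap: 39.7
```

Emit:
play_rows --motion '[0, 0, 0, 0.001, 0, 0, 1]'

```text
clock: 10.35
eef_pos: [507.2, -260.9, 35.8]
eef_rot: [-0.338, 1.568, -0.632]
wrist_force: [-9.7, 5.1, 19.1]
finger_gap: 39.5
```

Emit:
play_rows --motion '[0, 0, 0, 0, 0, 0, 1, 0, 0, 0, 0, 0, 0, 1]'

```text
clock: 10.55
eef_pos: [507.2, -260.9, 36.2]
eef_rot: [-0.325, 1.568, -0.619]
wrist_force: [0.2, -0.4, -2.1]
finger_gap: 39.4
```

The contact force shows the culm touching the notch flanks, about 1 mm off to the -y side. I release it so it beds itself, then recentre.

Emit:
play_rows --motion '[0, 0, 0, 0, 0, 0, 0.1, 0, 0, 0, 0, 0, 0, 0, 0, 0, 0, 0, 0, 0, -0.1, 0, 0, 0, 0, 0, 0, -0.1, 0.003, 0.002, 0, 0, 0, -0.001, -0.1]'

```text
clock: 11.05
eef_pos: [506.6, -260.9, 36.3]
eef_rot: [-0.542, 1.568, -0.839]
wrist_force: [0.5, 0.1, 0.6]
finger_gap: 51.7
```

Run:
```python
from h import *
print(read_state()["wrist_force"],read_state()["moment"])
plan([506.4,-260,35],73.4,2,1,1)
from scipy.optimize import least_squares
for n in("scene","top"):
    p,d=camera(n); W=cloud(n,d); cv2.imwrite(f"pics/{n}3.png",p)
    m=max(masks_of(n,"culm"),key=lambda r:r["conf"]); reg=cv2.erode(m["region"].astype(np.uint8),np.ones((3,3)))>0
    a=W[reg&(d>0)]; tz=np.median(a[:,2]);a=a[abs(a[:,2]-tz)<25];print(m["conf"],len(a),tz)
    def f(x):
        u=np.array([np.cos(x[0])*np.cos(x[3]),np.sin(x[0])*np.cos(x[3]),np.sin(x[3])]);c=np.array([507+x[1],-257,x[2]])
        v=a-c; v=v-np.outer(v@u,u); return np.linalg.norm(v,axis=1)-20
    r=least_squares(f,[1.28,0,tz-17,0],loss='soft_l1');x=r.x
    print("yaw",np.degrees(x[0]),"x at y-257",507+x[1],"z",x[2],"pitch",x[3],np.abs(r.fun).mean())
    u=np.array([np.cos(1.281),np.sin(1.281)]);l=(a[:,:2]-[517.3,-223.7])@u;print("ends in cradle x",np.percentile(l,[.5,99.5]))
```

```text
[0.50170853 0.12753576 0.55673105] [-0.07037284  0.07397534  0.04196039]
yaw0 72.98 dyaw 0.42 dpos [-0.2  0.9 -1.3]
tilt(tool) [-0.      0.0021  0.0012]
[np.float64(-0.007), 0, 0, 0.001, 0.0, -0.0, 1, 0, 0, 0, 0.0, 0.001, -0.0, 1]
0.63 482 65.42318316068923
yaw 72.67308450117348 x at y-257 506.15200359017905 z 49.891477349553895 pitch -0.007903378312419633 2.3743731237372545
ends in cradle x [-41.96674187  90.60206207]
0.68 659 68.0146479794862
yaw 73.39562362378439 x at y-257 507.3816380895591 z 50.871548961790175 pitch -0.0004292375186920184 1.901254564441262
ends in cradle x [-10.71273844  89.24937436]
```

View pics/scene3.png

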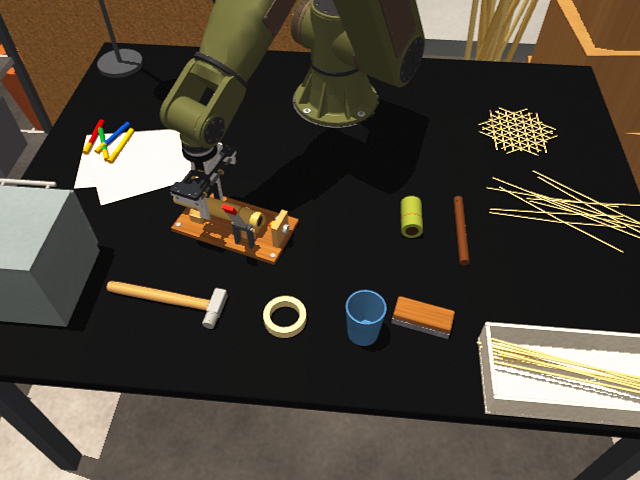

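The culm is bedded: fitted axis z about 50 mm, yaw 73.4°, end at cradle x of about 90, with red tab at (229,209) and stop at (282,228). Now I regrip lightly.

Emit:
play_rows --motion '[-0.007, 0.002, 0.001, 0.001, 0, 0, 0.1, 0, 0, 0, 0, 0, 0, 1, 0, 0, 0, 0, 0, 0, 1, 0, 0, 0, 0, 0, 0, 1, 0, 0, 0, 0, 0, 0, 1, 0, 0, 0, 0, 0, 0, 1]' --newtons 10

```text
clock: 11.85
eef_pos: [506.2, -260.7, 35.2]
eef_rot: [-3.138, 1.57, 2.856]
wrist_force: [-1.6, 0.1, 1.6]
finger_gap: 39.6
```

Run:
```python
from h import *
s=read_state();print(s["wrist_force"],s["moment"],s["eef_pos"],s["finger_gap"])
plan([506.4,-260,35],73.4,2,1,1)
```

```text
[-1.55260953  0.07295903  1.62657514] [-0.01246488  0.30506804  0.05553255] [ 506.24439325 -260.70967878   35.21141572] 39.62643471849381
yaw0 73.42 dyaw -0.02 dpos [ 0.2  0.7 -0.2]
tilt(tool) [-0.     -0.0011  0.    ]
[np.float64(0.0), 0, 0, 0.0, 0.0, -0.0, 1, 0, 0, 0, 0.0, 0.001, -0.0, 1]
```

Emit:
play_rows --motion '[0, 0, 0, 0, 0.002, 0, 1, 0, 0, 0, 0, 0.002, 0, 1, 0, 0, 0, 0, 0.002, 0, 1, 0, 0, 0, 0, 0.002, 0, 1]'

```text
clock: 12.25
eef_pos: [508.6, -253.0, 35.2]
eef_rot: [-2.382, 1.57, -2.672]
wrist_force: [-1.3, -0.9, 0.4]
finger_gap: 39.6
```

```bash
cat > f.py <<'E'
from h import *
s=read_state();F=s["wrist_force"];u=np.array([.2862,.9582]);e=np.array([-.9582,.2862])
d=s["eef_pos"][:2]-[517.3,-223.7]
print("t",s["clock"],"along F",round(F[:2]@u,2),"lat",round(F[:2]@e,2),"up",round(F[2],2),"x",round(d@u,2),"y",round(d@e,2),"z",s["eef_pos"][2].round(2),"gap",s["finger_gap"].round(1),"qd",np.abs(s["qd"]).max().round(3))
E
python3 f.py
```

```text
Traceback (most recent call last):
  File "f.py", line 4, in <module>
    print("t",s["clock"],"along F",round(F[:2]@u,2),"lat",round(F[:2]@e,2),"up",round(F[2],2),"x",round(d@u,2),"y",round(d@e,2),"z",s["eef_pos"][2].round(2),"gap",s["finger_gap"].round(1),"qd",np.abs(s["qd"]).max().round(3))
                                                                                                                                                                   ^^^^^^^^^^^^^^^^^^^^^
AttributeError: 'float' object has no attribute 'round'
```

```bash
sed -i 's/s\["finger_gap"\].round(1)/round(s["finger_gap"],1)/' f.py; python3 f.py
```

```text
t 12.25 along F -1.24 lat 1.02 up 0.44 x -30.62 y -0.03 z 35.23 gap 39.6 qd 0.037
```

Emit:
play_rows --motion '[0, 0, 0, 0, 0.001, 0, 1, 0, 0, 0, 0, 0.001, 0, 1, 0, 0, 0, 0, 0.001, 0, 1]'

```text
clock: 12.55
eef_pos: [509.6, -249.7, 35.3]
eef_rot: [-2.324, 1.57, -2.614]
wrist_force: [-1.0, -0.9, -0.0]
finger_gap: 39.7
```

```bash
python3 f.py
```

```text
t 12.55 along F -1.12 lat 0.75 up -0.02 x -27.13 y -0.06 z 35.25 gap 39.7 qd 0.019
```

Emit:
play_rows --motion '[0, 0, 0, 0, 0.001, 0, 1, 0, 0, 0, 0, 0.001, 0, 1]'

```text
clock: 12.75
eef_pos: [510.2, -247.7, 35.3]
eef_rot: [-2.275, 1.57, -2.565]
wrist_force: [-0.7, -1.2, 0.6]
finger_gap: 39.5
```

```bash
python3 f.py
```

```text
t 12.75 along F -1.34 lat 0.3 up 0.56 x -25.0 y -0.06 z 35.27 gap 39.5 qd 0.02
```

Emit:
play_rows --motion '[0, 0, 0, 0, 0.001, 0, 1, 0, 0, 0, 0, 0.001, 0, 1]'

```text
clock: 12.95
eef_pos: [510.8, -245.6, 35.2]
eef_rot: [-2.286, 1.57, -2.575]
wrist_force: [-0.6, -1.1, 0.8]
finger_gap: 39.7
```

Emit:
play_rows --motion '[0, 0, 0, 0, 0.001, 0, 1, 0, 0, 0, 0, 0.001, 0, 1]'

```text
clock: 13.15
eef_pos: [511.4, -243.5, 35.2]
eef_rot: [-2.312, 1.57, -2.601]
wrist_force: [-1.2, -1.6, 1.1]
finger_gap: 39.6
```

Emit:
play_rows --motion '[0, 0, 0, 0, 0.001, 0, 1, 0, 0, 0, 0, 0.001, 0, 1]'

```text
clock: 13.35
eef_pos: [512.1, -241.5, 35.2]
eef_rot: [-2.206, 1.57, -2.495]
wrist_force: [-1.9, -0.4, 0.2]
finger_gap: 39.7
```

```bash
python3 f.py
```

```text
t 13.35 along F -0.95 lat 1.65 up 0.2 x -18.51 y -0.08 z 35.25 gap 39.7 qd 0.019
```

Emit:
play_rows --motion '[0, 0, 0, 0, 0.001, 0, 1, 0, 0, 0, 0, 0.001, 0, 1]'

```text
clock: 13.55
eef_pos: [512.7, -239.4, 35.3]
eef_rot: [-2.186, 1.57, -2.475]
wrist_force: [-1.1, -0.8, 0.9]
finger_gap: 39.6
```

Emit:
play_rows --motion '[0, 0, 0, 0, 0.001, 0, 1, 0, 0, 0, 0, 0.001, 0, 1]'

```text
clock: 13.75
eef_pos: [513.3, -237.3, 35.2]
eef_rot: [-2.236, 1.57, -2.525]
wrist_force: [-1.6, -1.9, 1.0]
finger_gap: 39.6
```

Emit:
play_rows --motion '[0, 0, 0, 0, 0.001, 0, 1, 0, 0, 0, 0, 0.001, 0, 1]'

```text
clock: 13.95
eef_pos: [514.0, -235.2, 35.2]
eef_rot: [-2.197, 1.57, -2.487]
wrist_force: [-1.4, -1.7, 0.1]
finger_gap: 40.0
```

```bash
python3 f.py
```

```text
t 13.95 along F -1.99 lat 0.83 up 0.1 x -11.94 y -0.09 z 35.24 gap 40.0 qd 0.02
```

Emit:
play_rows --motion '[0, 0, 0, 0, 0.001, 0, 1, 0, 0, 0, 0, 0.001, 0, 1]'

```text
clock: 14.15
eef_pos: [514.6, -233.1, 35.2]
eef_rot: [-2.148, 1.57, -2.438]
wrist_force: [-1.3, -1.5, 0.0]
finger_gap: 40.0
```

Emit:
play_rows --motion '[0, 0, 0, 0, 0.001, 0, 1]'

```text
clock: 14.25
eef_pos: [514.9, -232.1, 35.3]
eef_rot: [-2.072, 1.57, -2.362]
wrist_force: [-1.4, -1.3, 0.8]
finger_gap: 39.8
```

Emit:
play_rows --motion '[0, 0, 0, 0, 0.001, 0, 1]'

```text
clock: 14.35
eef_pos: [515.1, -231.4, 35.3]
eef_rot: [-1.877, 1.569, -2.166]
wrist_force: [-4.6, -10.5, -1.1]
finger_gap: 39.8
```

Emit:
play_rows --motion '[0, 0, 0, 0, 0.001, 0, 1]'

```text
clock: 14.45
eef_pos: [515.1, -231.4, 35.3]
eef_rot: [-1.672, 1.567, -1.961]
wrist_force: [-3.8, -13.0, -1.4]
finger_gap: 39.5
```

```bash
python3 f.py
```

```text
t 14.45 along F -13.6 lat -0.05 up -1.44 x -8.02 y -0.13 z 35.27 gap 39.5 qd 0.018
```

Home: force rose sharply to about 12 N at x = -8.0. I hold a milder push briefly.

Emit:
play_rows --motion '[0, 0, 0, 0, 0.0005, 0, 1, 0, 0, 0, 0, 0.0005, 0, 1]'

```text
clock: 14.65
eef_pos: [515.1, -231.6, 35.3]
eef_rot: [-1.591, 1.566, -1.88]
wrist_force: [-1.6, -4.3, -1.0]
finger_gap: 39.9
```

```bash
python3 f.py
```

```text
t 14.65 along F -4.6 lat 0.28 up -0.97 x -8.16 y -0.16 z 35.3 gap 39.9 qd 0.011
```

Emit:
play_rows --motion '[0, 0, 0, 0, 0.0005, 0, 1, 0, 0, 0, 0, 0.0005, 0, 1]'

```text
clock: 14.85
eef_pos: [515.1, -231.6, 35.3]
eef_rot: [-1.575, 1.564, -1.864]
wrist_force: [-2.9, -6.2, 0.5]
finger_gap: 39.7
```

```bash
python3 f.py
```

```text
t 14.85 along F -6.73 lat 1.02 up 0.48 x -8.17 y -0.13 z 35.27 gap 39.7 qd 0.01
```

Home is confirmed by a steady 5 N or so for 0.4 s. Next I relax, release and lift.

Emit:
play_rows --motion '[0, 0, 0, 0, 0, 0, 1, 0, 0, 0, 0, 0, 0, 1, 0, 0, 0, 0, 0, 0, 0.1, 0, 0, 0, 0, 0, 0, -0.3, 0, 0, 0, 0, 0, 0, -0.6, 0, 0, 0, 0, 0, 0, -0.6]'

```text
clock: 15.45
eef_pos: [515.4, -230.9, 35.2]
eef_rot: [-1.532, 1.565, -1.822]
wrist_force: [0.0, -0.0, 0.4]
finger_gap: 62.9
```

```bash
python3 f.py
```

```text
t 15.45 along F 0.01 lat -0.04 up 0.36 x -7.43 y -0.27 z 35.23 gap 62.9 qd 0.002
```

Emit:
play_rows --motion '[0, 0, 0, -0.01, 0, 0, -0.6, 0, 0, 0, -0.02, 0, 0, -0.6, 0, 0, 0, -0.04, 0, 0, -0.6, 0, 0, 0, -0.04, 0, 0, -0.2, 0, 0, 0, -0.04, 0, 0, 1, 0, 0, 0, -0.02, 0, 0, 1, 0, 0, 0, 0, 0, 0, 1]'

```text
clock: 16.15
eef_pos: [515.1, -229.2, 215.7]
eef_rot: [-1.401, 1.565, -1.691]
wrist_force: [0.2, 0.5, -0.0]
finger_gap: 46.2
```

Run:
```python
from h import *
plan([671.4,-196.7,205],73.4,6,1,1)
W={}
C=np.array([517.3,-223.7]);u=np.array([.2862,.9582]);e=np.array([-.9582,.2862])
for n in("scene","top"):
    p,d=camera(n); W=cloud(n,d); cv2.imwrite(f"pics/{n}4.png",p); T=np.array(camera_params(n)["T"])
    for k in("strap","strap_tab","culm"):
        for r in place_of(n,k)[:1]:
            w=T[:3,:3]@np.array(r["at"])+T[:3,3];print(n,k,r["conf"],"cradle",(w[:2]-C)@u,(w[:2]-C)@e,w[2])
    m=max(masks_of(n,"culm"),key=lambda r:r["conf"]);a=W[m["region"]&(d>0)];a=a[(a[:,2]>30)&(a[:,2]<78)];print("culm x",np.percentile((a[:,:2]-C)@u,[.5,99.5]))
    m=max(masks_of(n,"strap"),key=lambda r:r["conf"]);a=W[m["region"]&(d>0)];a=a[(a[:,2]>70)];q=np.c_[(a[:,:2]-C)@e,a[:,2]];o=np.argsort(q[:,1]);print("strap yz",q[o[::max(1,len(o)//10)]].round(0).tolist())
```

```text
yaw0 73.42 dyaw -0.02 dpos [156.3  32.5 -10.7]
tilt(tool) [-0.      0.0009  0.0055]
[np.float64(0.0), 0, 0, 0.002, 0.013, 0.023, 1, 0, 0, 0, 0.002, 0.012, 0.024, 1, 0, 0, 0, 0.001, 0.013, 0.023, 1, 0, 0, 0, 0.002, 0.013, 0.024, 1, 0, 0, 0, 0.002, 0.012, 0.023, 1, 0, 0, 0, 0.002, 0.013, 0.023, 1]
scene strap 0.57 cradle 69.89119974966069 -45.39935155391786 76.73385954140565
scene strap_tab 0.82 cradle 71.87390297132791 -88.33806694958356 167.34369441180002
scene culm 0.72 cradle -30.52638081874517 -245.9906983832216 0.3336408664620194
culm x [-99.10708    120.44230235]
strap yz [[1.0, 71.0], [-57.0, 90.0], [-60.0, 103.0], [-65.0, 114.0], [-73.0, 128.0], [-77.0, 140.0], [-83.0, 152.0], [-87.0, 163.0], [-91.0, 174.0], [-88.0, 179.0], [-88.0, 182.0]]
top strap 0.72 cradle 70.69191042616329 -50.97108008754222 74.00291841341345
top strap_tab 0.71 cradle 232.41310229670302 -188.99351029307357 -0.11187142455423782
top culm 0.68 cradle 10.790894786708217 -3.005304047811142 51.315866965680925
culm x [ -8.64278921 119.25154996]
strap yz [[-48.0, 80.0], [-52.0, 98.0], [-58.0, 109.0], [-64.0, 119.0], [-67.0, 130.0], [-69.0, 141.0], [-74.0, 151.0], [-78.0, 161.0], [-84.0, 171.0], [-88.0, 179.0], [-91.0, 185.0]]
```

View pics/scene4.png

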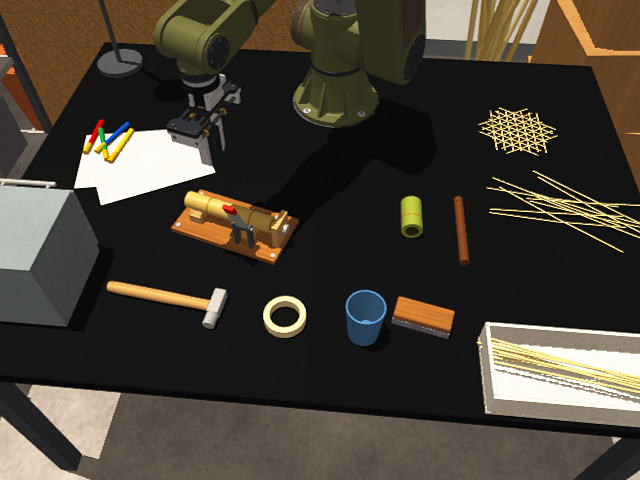

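The scene view shows the culm bedded across both saddles and against the stop near (280,225), and the strap still leaning out, red tab at (229,210). Next I go around behind the strap.

Emit:
play_rows --motion '[0, 0, 0.005, 0.002, 0.013, 0.023, 1, 0, 0, 0, 0.002, 0.012, 0.024, 1, 0, 0, 0, 0.001, 0.013, 0.023, 1, 0, 0, 0, 0, 0.013, 0.024, 1, 0, 0, 0, 0, 0.012, 0.023, 1, 0, 0, 0, 0, 0.01, 0.02, 1, 0, 0, 0, 0, 0, 0, 1, 0, 0, 0, 0, 0, 0, 1]'

```text
clock: 17.55
eef_pos: [671.5, -196.9, 204.3]
eef_rot: [3.056, 1.565, 2.766]
wrist_force: [0.3, 0.4, 0.1]
finger_gap: 0.4
```

```bash
python3 f.py
python3 - <<'E'
from h import *
plan([671.4,-196.7,155],73.4,3,1,1)
E
```

```text
t 17.55 along F 0.46 lat -0.17 up 0.13 x 69.84 y -140.06 z 204.3 gap 0.4 qd 0.02
yaw0 73.35 dyaw 0.05 dpos [ -0.1   0.2 -49.3]
tilt(tool) [ 0.     -0.0062 -0.0005]
[np.float64(-0.001), 0, 0, 0.016, 0.0, -0.0, 1, 0, 0, 0, 0.017, 0.0, -0.0, 1, 0, 0, 0, 0.016, 0.0, -0.0, 1]
```

Emit:
play_rows --motion '[0, -0.006, 0, 0.015, 0, 0, 1, 0, 0, 0, 0.015, 0, 0, 1, 0, 0, 0, 0.006, 0, -0.01, 1, 0, 0, 0, 0, 0, -0.015, 1, 0, 0, 0, 0, 0, 0, 1]'

```text
clock: 18.05
eef_pos: [643.7, -190.7, 165.8]
eef_rot: [2.941, 1.569, 2.648]
wrist_force: [0.2, -0.4, 0.0]
finger_gap: 0.8
```

```bash
python3 f.py
```

```text
t 18.05 along F -0.33 lat -0.32 up 0.01 x 67.75 y -111.67 z 165.8 gap 0.8 qd 0.031
```

Emit:
play_rows --motion '[0, 0, 0, 0, 0, -0.006, 1, 0, 0, 0, 0, 0, -0.006, 1, 0, 0, 0, 0, 0, -0.006, 1]'

```text
clock: 18.35
eef_pos: [626.6, -186.3, 166.8]
eef_rot: [0.108, 1.569, -0.185]
wrist_force: [3.6, -0.7, 2.2]
finger_gap: 0.8
```

```bash
python3 f.py
```

```text
t 18.35 along F 0.31 lat -3.63 up 2.21 x 67.15 y -94.01 z 166.84 gap 0.8 qd 0.22
```

Emit:
play_rows --motion '[0, 0, 0, -0.002, 0.001, -0.01, 1, 0, 0, 0, -0.002, 0.001, -0.01, 1, 0, 0, 0, -0.002, 0.001, -0.01, 1, 0, 0, 0, -0.001, 0, -0.01, 1]'

```text
clock: 18.75
eef_pos: [587.5, -171.9, 173.9]
eef_rot: [-0.191, 1.567, -0.485]
wrist_force: [1.1, -0.1, -1.1]
finger_gap: 0.6
```

```bash
python3 f.py
```

```text
t 18.75 along F 0.26 lat -1.06 up -1.08 x 69.69 y -52.43 z 173.9 gap 0.6 qd 0.336
```

Emit:
play_rows --motion '[0, 0, 0, 0, 0, -0.012, 1, 0, 0, 0, 0.001, 0, -0.012, 1, 0, 0, 0, 0.004, 0, -0.009, 1, 0, 0, 0, 0.005, 0, -0.009, 1, 0, 0, 0, 0, 0, 0, 1]'

```text
clock: 19.25
eef_pos: [544.4, -158.9, 164.6]
eef_rot: [-0.152, 1.565, -0.445]
wrist_force: [0.4, 0.4, -0.1]
finger_gap: 0.2
```

```bash
python3 f.py;python3 - <<'E'
from h import *
C=np.array([517.3,-223.7]);u=np.array([.2862,.9582]);e=np.array([-.9582,.2862])
p,d=camera("scene");cv2.imwrite("pics/s5.png",cv2.resize(p[120:300,120:360],None,fx=3,fy=3));T=np.array(camera_params("scene")["T"])
for r in place_of("scene","strap_tab")[:2]:
            w=T[:3,:3]@np.array(r["at"])+T[:3,3];print(r["conf"],"cradle",(w[:2]-C)@u,(w[:2]-C)@e,w[2])
E
```

```text
t 19.25 along F 0.5 lat -0.3 up -0.07 x 69.85 y -7.43 z 164.61 gap 0.2 qd 0.029
0.58 cradle 74.60976427755466 -0.7243586738627673 162.03178776010066
```

View pics/s5.png

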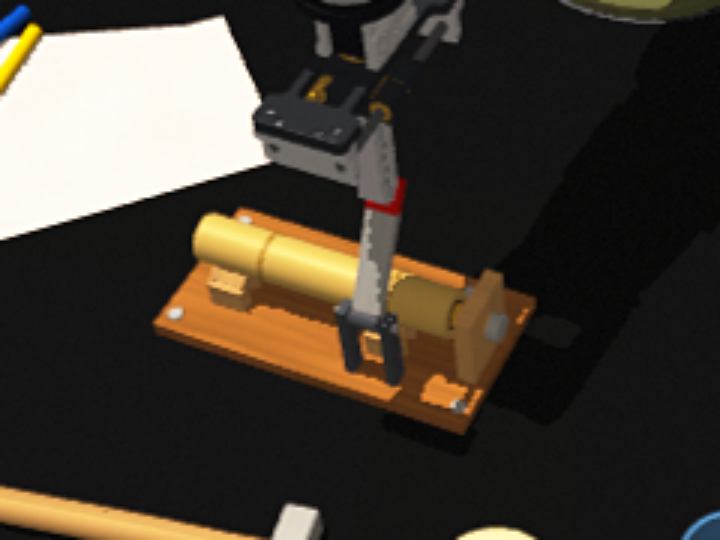

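The crop shows the fingers behind the red tab at (387,195), the strap at about 1 rad, and the culm still bedded at the stop. I continue along the arc.

Emit:
play_rows --motion '[0, -0.002, 0.004, 0.006, 0, -0.008, 1, 0, 0, 0, 0.006, 0, -0.008, 1, 0, 0, 0, 0.007, 0, -0.007, 1, 0, 0, 0, 0.007, 0, -0.006, 1, 0, 0, 0, 0, 0, 0, 1]'

```text
clock: 19.85
eef_pos: [517.7, -150.9, 138.1]
eef_rot: [0.279, 1.56, -0.014]
wrist_force: [-0.6, -0.1, -0.4]
finger_gap: 0.4
```

```bash
python3 f.py
```

```text
t 19.85 along F -0.31 lat 0.58 up -0.36 x 69.88 y 20.44 z 138.1 gap 0.4 qd 0.02
```

Emit:
play_rows --motion '[0, 0, 0.005, 0.006, 0, -0.006, 1, 0, 0, 0, 0.007, 0, -0.005, 1, 0, 0, 0, 0.008, 0, -0.004, 1, 0, 0, 0, 0.006, 0, -0.003, 1, 0, 0, 0, 0.004, 0, -0.001, 1, 0, 0, 0, 0, 0, 0, 1]'

```text
clock: 20.45
eef_pos: [498.4, -144.8, 103.9]
eef_rot: [0.699, 1.558, 0.405]
wrist_force: [-0.2, 0.2, 0.3]
finger_gap: 0.3
```

```bash
python3 f.py;python3 - <<'E'
from h import *
C=np.array([517.3,-223.7]);u=np.array([.2862,.9582]);e=np.array([-.9582,.2862])
p,d=camera("scene");cv2.imwrite("pics/s6.png",cv2.resize(p[120:300,120:360],None,fx=3,fy=3));T=np.array(camera_params("scene")["T"])
for r in place_of("scene","strap_tab")[:2]:
            w=T[:3,:3]@np.array(r["at"])+T[:3,3];print(r["conf"],"cradle",(w[:2]-C)@u,(w[:2]-C)@e,w[2])
plan(read_state()["eef_pos"],73.4,1,1,1)
E
```

```text
t 20.45 along F 0.17 lat 0.31 up 0.26 x 70.15 y 40.66 z 103.93 gap 0.3 qd 0.004
0.66 cradle 71.1254378577486 46.624866622381646 104.22201054517916
yaw0 73.18 dyaw 0.22 dpos [0. 0. 0.]
tilt(tool) [ 0.      0.0105 -0.0083]
[np.float64(-0.004), 0, 0, -0.0, 0.0, 0.0, 1]
```

View pics/s6.png

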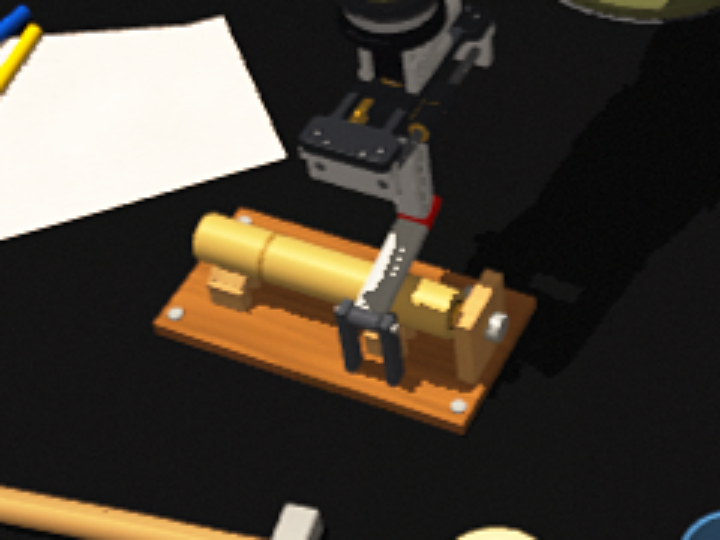

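Emit:
play_rows --motion '[0, 0.01, -0.004, 0.004, 0, -0.002, 1, 0, 0, 0, 0.005, 0, -0.001, 1, 0, 0, 0, 0.004, 0, -0.001, 1, 0, 0, 0, 0.002, 0, 0, 1]'

```text
clock: 20.95
eef_pos: [495.3, -143.9, 89.0]
eef_rot: [1.286, 1.567, 0.992]
wrist_force: [-1.7, 0.0, 2.2]
finger_gap: 0.5
```

```bash
python3 f.py
```

```text
t 20.95 along F -0.47 lat 1.6 up 2.22 x 70.2 y 43.93 z 89.0 gap 0.5 qd 0.042
```

Emit:
play_rows --motion '[0, 0, 0, 0.002, 0, 0, 1, 0, 0, 0, 0.002, 0, 0, 1, 0, 0, 0, 0.002, 0, 0, 1]'

```text
clock: 21.25
eef_pos: [495.0, -143.7, 82.3]
eef_rot: [1.545, 1.567, 1.252]
wrist_force: [-0.1, 0.8, 1.0]
finger_gap: 0.5
```

Emit:
play_rows --motion '[0, 0, 0, 0.001, 0, 0, 1, 0, 0, 0, 0.001, 0, 0, 1]'

```text
clock: 21.45
eef_pos: [494.9, -143.7, 80.0]
eef_rot: [1.605, 1.567, 1.311]
wrist_force: [-0.2, 0.4, 2.0]
finger_gap: 0.3
```

Emit:
play_rows --motion '[0, 0, 0, 0.001, 0, 0, 1]'

```text
clock: 21.55
eef_pos: [494.9, -143.7, 78.9]
eef_rot: [1.599, 1.567, 1.305]
wrist_force: [-0.8, -0.0, 1.6]
finger_gap: 0.8
```

```bash
python3 f.py
```

```text
t 21.55 along F -0.24 lat 0.77 up 1.59 x 70.29 y 44.33 z 78.92 gap 0.8 qd 0.025
```

Emit:
play_rows --motion '[0, 0, 0, 0.0005, 0, 0, 1]'

```text
clock: 21.65
eef_pos: [494.9, -143.7, 78.4]
eef_rot: [1.608, 1.567, 1.314]
wrist_force: [-2.4, -0.4, 2.6]
finger_gap: 0.4
```

Emit:
play_rows --motion '[0, 0, 0, 0.0005, 0, 0, 1]'

```text
clock: 21.75
eef_pos: [494.9, -143.7, 78.1]
eef_rot: [1.597, 1.567, 1.304]
wrist_force: [-3.8, 1.4, 8.6]
finger_gap: 0.9
```

Emit:
play_rows --motion '[0, 0, 0, 0.0005, 0, 0, 1]'

```text
clock: 21.85
eef_pos: [494.9, -143.7, 78.0]
eef_rot: [1.589, 1.567, 1.295]
wrist_force: [-5.0, 1.1, 9.9]
finger_gap: 0.5
```

Emit:
play_rows --motion '[0, 0, 0, 0.0004, 0, 0, 1]'

```text
clock: 21.95
eef_pos: [494.9, -143.6, 78.1]
eef_rot: [1.584, 1.567, 1.291]
wrist_force: [-4.2, 1.4, 6.2]
finger_gap: 0.6
```

Emit:
play_rows --motion '[0, 0, 0, 0.0004, 0, 0, 1, 0, 0, 0, 0.0004, 0, 0, 1]'

```text
clock: 22.15
eef_pos: [494.9, -143.7, 78.1]
eef_rot: [1.498, 1.567, 1.205]
wrist_force: [-3.0, 1.6, 6.9]
finger_gap: 0.4
```

Emit:
play_rows --motion '[0, 0, 0, 0.0004, 0, 0, 1, 0, 0, 0, 0.0004, 0, 0, 1]'

```text
clock: 22.35
eef_pos: [494.9, -143.7, 78.1]
eef_rot: [1.451, 1.567, 1.157]
wrist_force: [-3.5, 1.2, 6.8]
finger_gap: 0.6
```

Emit:
play_rows --motion '[0, 0, 0, 0.0005, 0, 0, 1, 0, 0, 0, 0.0005, 0, 0, 1]'

```text
clock: 22.55
eef_pos: [495.0, -143.7, 78.1]
eef_rot: [1.369, 1.567, 1.076]
wrist_force: [-3.9, 1.3, 8.4]
finger_gap: 0.5
```

Emit:
play_rows --motion '[0, 0, 0, -0.002, 0, 0, 1, 0, 0, 0, -0.01, 0, 0, 1, 0, 0, 0, -0.03, 0, 0, 1, 0, 0, 0, -0.04, 0, 0, 1, 0, 0, 0, -0.04, -0.02, -0.02, 1, 0, 0, 0, -0.02, -0.03, -0.03, 1, 0, 0, 0, 0, -0.04, -0.03, 1, 0, 0, 0, 0, -0.04, -0.03, 1, 0, 0, 0, 0, -0.04, -0.02, 1, 0, 0, 0, 0, 0, 0, 1, 0, 0, 0, 0, 0, 0, 1]'

```text
clock: 23.65
eef_pos: [315.4, -273.0, 231.6]
eef_rot: [-0.159, 1.563, -0.452]
wrist_force: [-0.1, 0.4, 0.4]
finger_gap: 0.3
```

```bash
python3 f.py;python3 - <<'E'
from h import *
from scipy.optimize import least_squares
C=np.array([517.3,-223.7]);u=np.array([.2862,.9582]);e=np.array([-.9582,.2862])
for n in("scene","top"):
    p,d=camera(n);W=cloud(n,d);cv2.imwrite(f"pics/{n}7.png",p if n=="top" else cv2.resize(p[120:300,120:360],None,fx=3,fy=3));T=np.array(camera_params(n)["T"])
    for k in("strap","strap_tab","culm","dowel","offcut","pot","tape","mallet","eraser"):
        for r in place_of(n,k)[:1]:
            w=T[:3,:3]@np.array(r["at"])+T[:3,3];print(n,k,round(r["conf"],2),w.round(0),"cradle",((w[:2]-C)@u).round(1),((w[:2]-C)@e).round(1))
    m=max(masks_of(n,"culm"),key=lambda r:r["conf"]); a=W[(cv2.erode(m["region"].astype(np.uint8),np.ones((3,3)))>0)&(d>0)]
    b=np.c_[(a[:,:2]-C)@u,(a[:,:2]-C)@e,a[:,2]];b=b[(b[:,2]>30)&(b[:,2]<80)&(abs(b[:,1])<30)]
    r=least_squares(lambda x:np.hypot(b[:,1]-x[0]-x[1]*b[:,0],b[:,2]-x[2]-x[3]*b[:,0])-20,[0,0,50,0],loss='soft_l1')
    print("culm y,yaw,z,pitch",r.x.round(3),"ends",np.percentile(b[:,0],[.5,99.5]))
    m=max(masks_of(n,"strap"),key=lambda r:r["conf"]);a=W[m["region"]&(d>0)];b=np.c_[(a[:,:2]-C)@u,(a[:,:2]-C)@e,a[:,2]];b=b[(abs(b[:,0]-70)<12)&(b[:,1]>-40)&(b[:,1]<60)&(b[:,2]>60)];print("strap slope",np.polyfit(b[:,1],b[:,2],1),len(b))
E
```

```text
t 23.65 along F 0.33 lat 0.19 up 0.43 x -105.03 y 179.39 z 231.63 gap 0.3 qd 0.044
scene strap 0.89 [ 582. -170.   72.] cradle 69.6 -47.2
scene strap_tab 0.57 [ 486. -135.   77.] cradle 76.4 55.5
scene culm 0.73 [ 520. -216.   48.] cradle 8.3 -0.5
scene dowel 0.55 [491. 336.   9.] cradle 529.1 185.3
scene offcut 0.81 [475. 219.  22.] cradle 411.8 166.9
scene pot 0.89 [783. 108.  -3.] cradle 393.8 -159.8
scene tape 0.95 [766. -51.  -2.] cradle 236.1 -188.6
scene mallet 0.75 [ 744. -322.   -1.] cradle -29.3 -245.0
scene eraser 0.68 [751. 236.  -1.] cradle 507.1 -92.5
culm y,yaw,z,pitch [ 6.9100e-01 -4.0000e-03  4.9684e+01 -1.0000e-03] ends [-96.97538751 119.86335914]
strap slope [-3.92673232e-03  7.74643016e+01] 332
top strap 0.63 [ 584. -171.   75.] cradle 69.8 -48.4
top strap_tab 0.78 [ 490. -142.   80.] cradle 71.0 49.5
top culm 0.66 [ 520. -214.   52.] cradle 9.5 0.3
top dowel 0.92 [488. 334.   4.] cradle 526.2 187.5
top offcut 0.9 [471. 214.  25.] cradle 406.1 169.2
top pot 0.73 [789. 115.   3.] cradle 402.5 -163.7
top tape 0.79 [769. -53.   2.] cradle 235.7 -192.4
top mallet 0.62 [ 743. -320.    3.] cradle -28.0 -243.8
top eraser 0.8 [750. 232.  -0.] cradle 503.6 -92.4
culm y,yaw,z,pitch [-7.3000e-02 -5.0000e-03  5.0951e+01 -0.0000e+00] ends [-96.03808624 117.64528568]
strap slope [-6.38159720e-03  7.84799503e+01] 454
```

View pics/scene7.png

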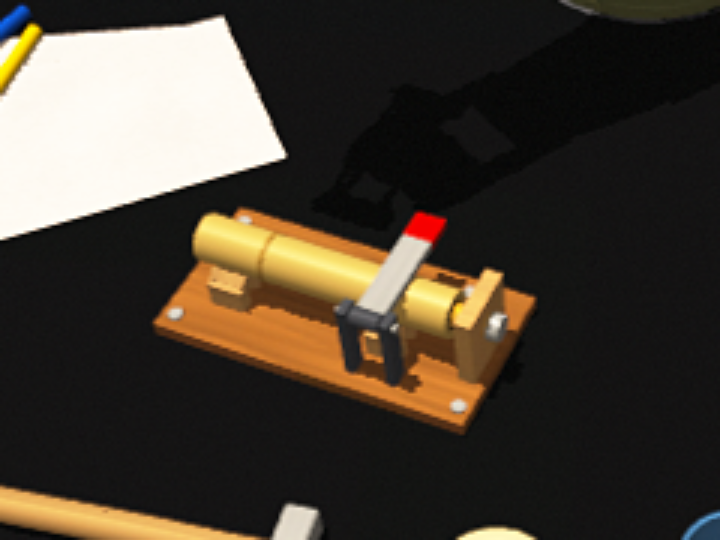

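The strap is level across the culm, red tab at (427,228). The culm end is against the brass at (458,312) with no red showing, and nothing touches the arm.

```bash
python3 -c "
from cell import *
print(sign_off())"
```

```text
the job is handed in; nothing more can be done
None
```

The bamboo is clamped in the cradle and the job is handed in at about 25 s of the 72 s allowed. No verdict was reported, so this rests on my own checks.

**Laying:** I gripped the bamboo, lowered it into both V-notches and let it bed by releasing it. Contact peaked at about 22 N at the wrist, against the 50 N limit. After the job the depth fit put its axis at z = 50 to 51 mm, y within 1 mm and yaw within 0.005 rad.

**Sliding home:** Sliding took about 1 to 2 N. The end stop was felt as a sharp rise to 13.6 N at the wrist, so roughly 12 N on the stop. That is above the 5 to 9 N you asked for but below the 20 N limit. I then held about 5 to 7 N at the wrist for 0.4 s before letting go.

**Strap:** I swung it over along its arc and pressed the red end with about 6 to 10 N for nearly a second, then backed the arm away. It now lies level, with a slope of less than 0.01.

**Last checks:**
- The final picture shows no red of the button between the bamboo and the sleeve, and the wrist force read about zero.
- The bystanders were found where they started, within the networks' few millimetres.
- I could not measure the strap's remaining bearing force or the button force after release.
- The two cameras differed by 1 to 2 mm on the bamboo's height and end, which is within calibration.

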